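Clamp the filter box in the test fixture

ROBOT

A 6-joint arm with a two-finger parallel gripper is mounted at the origin on the work surface. World frame = base frame: x ahead of the robot, y to its left, z up, the work surface at z = 0. Lengths are in mm, angles in rad, forces in N, time in s.
With the tool pointing down it reaches from about 350 to 775 mm from the base axis. Payload 7.3 kg.
Tool frame: the origin (TCP) lies at the very end of the fingers, on their centre line; the grasp point (between the pads) lies 19 mm behind it; z points along the fingers, y is the direction in which the jaws open and shut (so a half turn about z gives the same grasp; the last joint's range is limited). The gripper opens to 92 mm and grips with 3 to 60 N. Pads are 19 mm wide; open, the fingers measure 130 mm over their backs; the gripper's body (75 mm by 190 mm) begins 47 mm behind the grasp point.
Start: joints at [-1.425, 0.342, 1.524, -0, 1.275, -0.146], TCP at [151.052, -502.82, 226.741] pointing down, gripper open.
Joint ranges: [-2.53, 2.53], [-0.77, 2.02], [0.04, 2.7], [-1, 4.14], [0.28, 2.66], [-3.11, 3.11]. Speed limits (rad/s): [2.57, 2.57, 3.14, 3.14, 3.14, 3.14].

INTERFACE

Orientations are given as [roll, pitch, yaw] about the fixed x, y, z axes, in that order (R = Rz(yaw) Ry(pitch) Rx(roll)).
In Python, from plant import bot gives the robot as it stands.
- The arm moves only by the tool arm_command, never from a script. Its argument "targets" is a list of rows, each an object of numbers: "x", "y", "z": the shift along the world's x, y, z in cm; "roll": the turn about the world's z in rad. In form: [{"x": .., "y": .., "z": .., "roll": ..}, ...]. A call has 1 to 8 rows; each row is the pose to reach, as a shift and turn from the pose commanded when the call began; what a row does not reach only later rows make up. A row lasts 1/12 s, in which the tool goes at most 41.7 mm and 7.16 degrees, less where a joint would pass 70% of its speed; a pose out of reach is approached as far as the arm can. A call with a gripper value outside its range is refused whole. "fingers" is the opening, from 0 (shut) to 1 (fully open), set as the call begins (left out, the last holds). The fingers move at their own pace and stop on an object; the grip force is fixed at half the most. Time passes only in rows, so rows that repeat a pose let the fingers close. It gives the time, the measured TCP pose, the force and the opening at its end, in the units of the state.
- bot.get_obs(): the state, without advancing time (a new reading comes with each control period).
- bot.capture(name): name is "scene" or "top" or "wrist"; returns a dict with "img" (400x640x3 uint8, blue, green, red), "fx", "fy", "cx", "cy" (pixels), "position" and "rotation" of the camera in the world; the wrist camera has in their place "hand_eye" (4x4, takes a point from camera to tool coordinates, whose origin is the TCP and whose axes are the flange's). Camera axes: x right, y down, z forward; pixel columns grow to the right and rows downward; lengths in mm; the calibration is good to about 2 mm. A picture is of the moment at which its call begins: read the wrist's pose just before it. There is no depth.
- bot.close_job(): hands the job in, once; it reports no verdict.
The state is a dict: "time": time; "joint_positions": joint angles; "dq": joint speeds; "tau": joint torques, N m; "tool_pos": TCP position; "tcp_rot": TCP orientation; "contact_force": force on the tool from outside, world axes, zero at the start; "moment": the same for the moment, N m; "grip_width": finger opening in mm.
Only numpy, scipy, OpenCV 4.12 (cv2) and the standard library are available. Lean on these libraries where they do the work, as an engineer would, in place of code of your own. Each camera call takes 0.05 s, during which the arm holds its last target.

TASK

Ready the larger diecast filter box for its test: swing the clamp lever back to lift its arm out of the way, put the box on the fixture between the guides and slide it fully home against the stop, then swing the lever forward again so that the clamp foot rests on the box. Leave everything else on the desk where it is.

Things in the scene. Friction and masses are not known exactly. Their poses are not given: they have to be found in the camera images.
- fixture: Fixed test fixture; place and heading vary. Its long axis lies roughly across in front of the robot. Origin: on the desk, under the centre of the box when fully home; +x is the direction in which the box slides in, z up. Aluminium base plate 8 mm thick, x = -150 to +125 mm, y = +/-58 mm, with two black guides for the box at its sides and a dark stop plate across the inner end.
- mouth (a point): Where the straight part of the guides begins: on the plate, midway between them, at fixture x = -50, y = 0, z = 8 mm. Guides stand 14 mm above the plate. Their inner faces are at y = +/-30 mm from here to the stop (2 mm to spare each side of the box) and flare outwards the other way, to about +/-44 mm at x = -105 mm.
- stop (a point): Centre of the stop's face at plate level: fixture x = +55, y = 0, z = 8 mm. The stop's top is 34 mm above the desk; the box's end rests flat against it when home.
- hinge (a point): Middle of the lever's hinge pin, which lies along the fixture's y, at fixture x = 84, y = 0, z = 62 mm, between two dark cheeks (x = 67 to 101 mm, y within +/-23 mm, 78 mm tall).
- lever (a joint): Clamp lever angle, rad: a rigid bell-crank on the hinge. 0: lowest, foot blocks the box's way in (starts 0 to 0.08). About 0.13: foot flat on the box. 0.95: arm fully up. Push its cross bar to fixture +x to raise, -x to lower: 1 to 3 N, damped. Past the middle (about 0.75) it falls by its own weight to either end and stays. Handle leans (0.52 - angle) rad from upright to fixture -x.
- foot (a point): Centre of the underside of the lever's round rubber foot (24 mm across), below the clamp arm that reaches 73 mm from the hinge towards fixture -x; foot 63 mm from the hinge. With the lever fully up it is about 93 mm above the desk.
- lever_bar (a point): Centre of the black cross bar, 110 mm from the hinge, at the top of the lever's handle: 70 mm long along the fixture's y, 18 mm thick, 157 to 172 mm above the desk; it moves with the lever. Below it the handle is a rod 12 mm thick.
- filter_box: The box to clamp: plain diecast aluminium box with a round socket flush in each end, 110 mm long (its x), 56 mm wide (y), 32 mm high, about 0.28 kg, lying loose on the desk beyond the fixture's open -x end. Origin: centre of its underside. Either end may go in first.
- spare_box: Bystander: a smaller diecast box, 66 x 40 x 28 mm, not for this job.
- desk_mic: Bystander: black desk microphone, 130 x 95 mm foot, 170 mm tall.
- mug: Bystander: white mug, 80 mm across, 92 mm tall.
- carton: Bystander: white carton, 100 x 150 x 65 mm.
- screwdriver: Bystander: screwdriver lying on the desk.
- meter: Bystander: black hand-held meter lying flat, 75 x 150 x 36 mm.
Not all that is in view belongs to the job. What is shaped like the filter_box but brown or pink is not meant.

How it is judged:
By the outcome, as a careful person would: the job done as asked, in the order asked, and still so for the second after the job is handed in, with the robot touching nothing.
It also fails if it takes over 72 s, if anything falls off the work surface, if the arm or the gripper's body presses on something with over 40 N, if the wrist force passes 120 N, or if a joint passes its speed limit or range.

## Working session

There is one attempt and no reset: what is moved stays moved. The work goes in short steps, Python scripts to look and compute and a tool call to move; the robot and the scene stay as the last step left them, time stands still between calls to the robot, and variables do not carry over. Pictures are saved under pics/ and viewed, and the job is handed in when it is done.

Besides the shell and the picture viewer there is one more tool, called after "Call:" as name(argument=value, ...) on one line, values as JSON. arm_command: Moves the arm, as the interface text tells. Its arguments: {"type":"object","properties":{"targets":{"type":"array","items":{"type":"object","properties":{"x":{"type":"number"},"y":{"type":"number"},"z":{"type":"number"},"roll":{"type":"number"}}}},"fingers":{"type":"number"}},"required":["targets"]}

```bash
mkdir -p pics; ls
python3 - <<'E'
from plant import bot
import cv2
o=bot.get_obs();print({k:o[k] for k in('time','tool_pos','tcp_rot','grip_width','contact_force')})
for n in('scene','top'):
    c=bot.capture(n);cv2.imwrite(f'pics/{n}0.png',c['img'])
    print(n,c['fx'],c['fy'],c['cx'],c['cy'],c['position'],c['rotation'])
E
```

```text
pics
{'time': 0.0, 'tool_pos': array([ 151.00171109, -502.37763299,  226.03774517]), 'tcp_rot': array([-3.14002959e+00, -2.52954663e-04,  2.91786087e-01]), 'grip_width': 92.02726186236052, 'contact_force': array([0.45394755, 0.11957887, 0.0118972 ])}
scene 361.51060033810256 361.51060033810256 316.7137069296752 195.74297208652183 [1045.11038497 -319.15040823 1156.82501962] [-2.55986787 -0.01090864  1.0432612 ]
top 431.6856284805544 431.6856284805544 321.84116885071313 202.9197504655315 [ 361.62016209    6.09327388 1475.60460145] [-3.04985917  0.01094337 -1.59398646]
```

View pics/scene0.png

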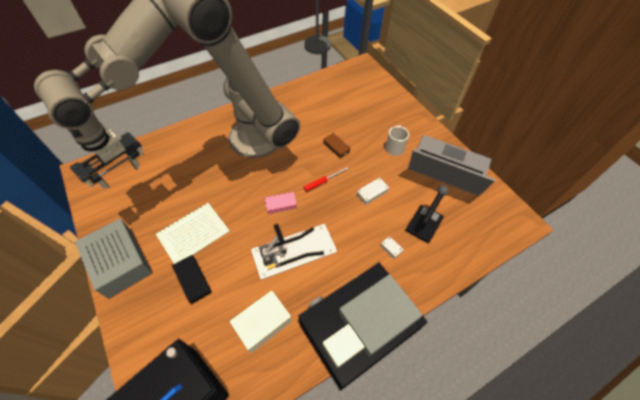

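View pics/top0.png

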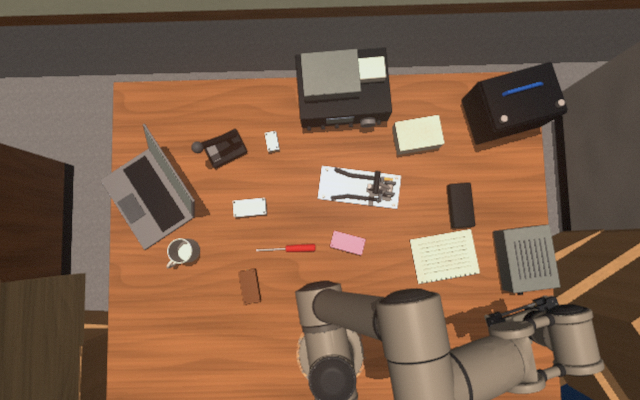

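Candidates in the top image: the silver box at (250,208), the small silver box at (272,142), a pink one at (348,243) and a brown one at (250,286). (250,208) fits: it is plain aluminium, the larger of the two, and lies beyond the fixture's open end. I'll confirm with a crop.

```bash
cat > h.py <<'E'
import numpy as np,cv2
from scipy.spatial.transform import Rotation as R
from plant import bot
def cam(n):
    if n=='wrist':
        o=bot.get_obs();c=bot.capture(n)
        T=np.eye(4);T[:3,:3]=R.from_euler('xyz',o['tcp_rot']).as_matrix();T[:3,3]=o['tool_pos']
        M=T@np.array(c['hand_eye']);c['P'],c['Rm']=M[:3,3],M[:3,:3]
    else:
        c=bot.capture(n);r=np.array(c['rotation'])
        c['P']=np.array(c['position']);c['Rm']=r if r.shape==(3,3) else R.from_euler('xyz',r).as_matrix()
    return c
def px2w(c,u,v,z):
    d=c['Rm']@np.array([(u-c['cx'])/c['fx'],(v-c['cy'])/c['fy'],1]);return c['P']+d*(z-c['P'][2])/d[2]
def w2px(c,p):
    q=c['Rm'].T@(np.array(p,float)-c['P']);return np.array([c['fx']*q[0]/q[2]+c['cx'],c['fy']*q[1]/q[2]+c['cy']])
E
python3 - <<'E'
import cv2
from h import *
a=cv2.imread('pics/top0.png')
cv2.imwrite('pics/top0c.png',cv2.resize(a[125:225,220:420],None,fx=4,fy=4,interpolation=cv2.INTER_CUBIC))
c=cam('top')
for p in [(250,208,32),(272,142,28),(318,187,8),(400,190,8)]: print(p,px2w(c,*p))
E
```

```text
(250, 208, 32) [483.45863428 260.60337952  32.        ]
(272, 142, 28) [708.19758856 184.23579872  28.        ]
(318, 187, 8) [552.05041626  30.90691296   8.        ]
(400, 190, 8) [ 534.82967287 -249.00542702    8.        ]
```

View pics/top0c.png

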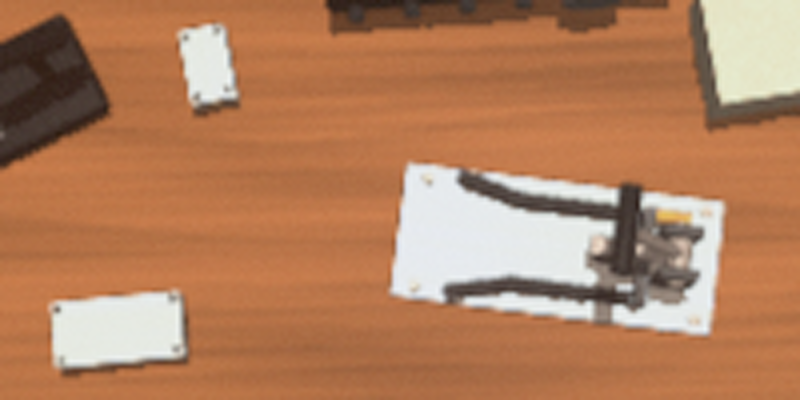

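Run:
```python
from h import *
c=cam('top')
f=lambda p,z: px2w(c,(p[0]+.5)/4-.5+220,(p[1]+.5)/4-.5+125,z)[:2]
pl=np.array([f(p,8) for p in [(408,163),(723,202),(709,334),(391,296)]])
print(pl)
X=(pl[1]+pl[2]-pl[0]-pl[3]);L=np.linalg.norm(X)/2;X/=np.linalg.norm(X)
W=np.linalg.norm(pl[0]+pl[1]-pl[2]-pl[3])/2
ctr=pl.mean(0);org=ctr+12.5*X
print('L,W',L,W,'org',org,'yaw',np.arctan2(X[1],X[0]))
b=np.array([f(p,32) for p in [(51,303),(183,291),(187,357),(57,369)]])
B=b[1]+b[2]-b[0]-b[3];print(b.mean(0),np.linalg.norm(B)/2,np.linalg.norm(b[0]+b[1]-b[2]-b[3])/2,'yaw',np.arctan2(B[1],B[0]))
```

```text
[[ 626.72284386   16.7541642 ]
 [ 586.10746651 -252.3281835 ]
 [ 473.00315197 -235.92290939]
 [ 512.07763934   33.93843232]]
L,W 272.40171387738246 115.10658188825641 org [ 547.64936675 -121.75517793] yaw -1.7175957081792355
[486.49922494 262.27223234] 110.60326658349267 55.88572240470898 yaw -1.5032759261137258
```

```bash
cat >> h.py <<'E'
ORG=np.array([547.65,-121.76]);YAW=-1.7176
def fx(x,y): 
    c,s=np.cos(YAW),np.sin(YAW);return ORG+[c*x-s*y,s*x+c*y]
def tofx(p):
    c,s=np.cos(YAW),np.sin(YAW);d=np.array(p[:2])-ORG;return np.array([c*d[0]+s*d[1],-s*d[0]+c*d[1]])
E
python3 - <<'E'
from h import *
c=cam('top')
for p in [(628,186),(624,272),(627,229)]:
    w=px2w(c,(p[0]+.5)/4-.5+220,(p[1]+.5)/4-.5+125,168);print(w,tofx(w))
o=bot.get_obs();print(o['tool_pos'])
for x in(-8,108):print(fx(x,0),(fx(x,0)-o['tool_pos'][:2]), 1.424-o['tcp_rot'][2])
E
```

```text
[ 575.78984157 -152.17142314  168.        ] [25.96809823 32.28565029]
[ 509.72030261 -146.82914259  168.        ] [ 30.34773088 -33.85467597]
[ 542.66073754 -150.25580645  168.        ] [28.91911045 -0.76731701]
[ 151.03839776 -502.6224407   226.4125433 ]
[ 548.82021551 -113.84605057] [397.78181775 388.77639014] 1.132180909150545
[ 531.85209059 -228.59831737] [380.81369283 274.02412333] 1.132180909150545
```

Call:
arm_command(targets=[{"x": 2.8, "y": 2.8, "z": 0, "roll": 0.12}, {"x": 5.6, "y": 5.6, "z": 0, "roll": 0.24}, {"x": 8.4, "y": 8.4, "z": 0, "roll": 0.36}, {"x": 11.2, "y": 11.2, "z": 0, "roll": 0.48}, {"x": 14, "y": 14, "z": 0, "roll": 0.6}, {"x": 16.8, "y": 16.8, "z": 0, "roll": 0.72}, {"x": 19.6, "y": 19.6, "z": 0, "roll": 0.84}, {"x": 22.4, "y": 22.4, "z": 0, "roll": 0.96}], fingers=0)

```text
time: 0.92
tool_pos: [376.1, -277.2, 226.9]
tcp_rot: [3.141, 0.0, 1.258]
contact_force: [0.5, -1.6, 0.9]
grip_width: 43.0
```

Call:
arm_command(targets=[{"x": 2.8, "y": 2.8, "z": 0, "roll": 0.1}, {"x": 5.6, "y": 5.6, "z": 0, "roll": 0.17}, {"x": 8.4, "y": 8.4, "z": 0, "roll": 0.17}, {"x": 11.2, "y": 11.2, "z": 0, "roll": 0.17}, {"x": 14, "y": 13.9, "z": 0, "roll": 0.17}, {"x": 16.5, "y": 16.5, "z": 0, "roll": 0.17}, {"x": 17.4, "y": 17, "z": 0, "roll": 0.17}, {"x": 17.4, "y": 17, "z": 0, "roll": 0.17}])

```text
time: 1.58
tool_pos: [550.5, -107.0, 226.2]
tcp_rot: [-3.142, -0.0, 1.425]
contact_force: [-0.2, -0.0, -0.1]
grip_width: 0.3
```

Run:
```python
from h import *
o=bot.get_obs();print(o['time'],o['tool_pos'],o['tcp_rot'],tofx(o['tool_pos']),o['grip_width'],o['joint_positions'])
c=cam('wrist');cv2.imwrite('pics/w1.png',c['img'])
```

```text
1.5833 [ 550.51117611 -106.96678054  226.16587848] [-3.14155399e+00 -2.73351089e-04  1.42548429e+00] [-15.05262293   0.66649352] 0.28379938153883444 [-3.28720188e-01  4.08318205e-01  1.42448935e+00  2.70956407e-04
  1.30887297e+00 -1.83478334e-01]
```

View pics/w1.png

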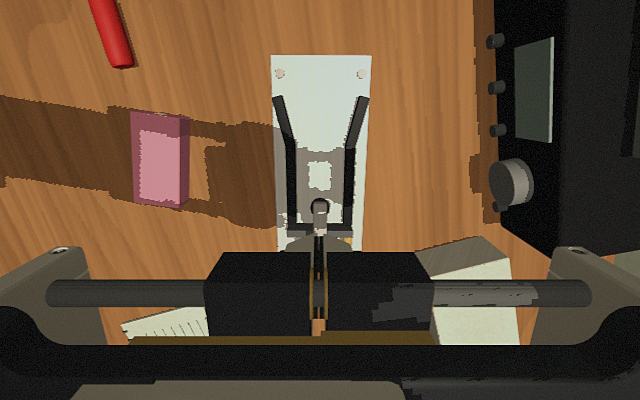

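The wrist view shows the fixture lined up with the tool. The plate's outer corners are at (271,55) and (371,55), the inner guide faces near columns 297 and 344, and the foot at (320,205).

Run:
```python
from h import *
c=cam('wrist')
for p in [(271,55,8),(371,55,8),(296,150,22),(344,150,22),(297,190,22),(344,190,22),(285,97,22),(357,97,22)]:
    w=px2w(c,*p);print(p,w.round(1),tofx(w).round(1))
a=c['img'][40:250,250:390];cv2.imwrite('pics/w1c.png',cv2.resize(a,None,fx=2.8,fy=2.8,interpolation=cv2.INTER_CUBIC))
```

```text
(271, 55, 8) [515.7  32.    8. ] [-147.4  -54.1]
(371, 55, 8) [627.6  15.5   8. ] [-147.4   59.1]
(296, 150, 22) [527.  -76.1  22. ] [-42.2 -27.1]
(344, 150, 22) [583.6 -84.4  22. ] [-42.2  30.1]
(297, 190, 22) [ 520.  -125.2   22. ] [  7.4 -26.9]
(344, 190, 22) [ 577.7 -133.6   22. ] [ 7.4 31.4]
(285, 97, 22) [524.7 -15.2  22. ] [-102.1  -38.3]
(357, 97, 22) [605.4 -27.1  22. ] [-102.1   43.3]
```

View pics/w1c.png

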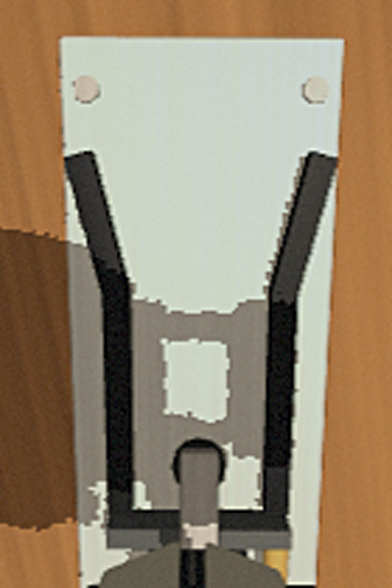

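Call:
arm_command(targets=[{"z": -3}, {"z": -6}, {"z": -7.8}, {"z": -7.8}])

```text
$.targets[0]: bad value
```

Call:
arm_command(targets=[{"x": 0, "y": 0, "z": -3, "roll": 0}, {"x": 0, "y": 0, "z": -6, "roll": 0}, {"x": 0, "y": 0, "z": -7.8, "roll": 0}, {"x": 0, "y": 0, "z": -7.8, "roll": 0}])

```text
time: 2.02
tool_pos: [545.5, -109.7, 145.0]
tcp_rot: [-3.134, -0.001, 1.42]
contact_force: [-1.0, -0.6, 0.0]
grip_width: 0.2
```

Call:
arm_command(targets=[{"x": -0.15, "y": -1, "z": 0, "roll": 0}, {"x": -0.3, "y": -2, "z": 0, "roll": 0}, {"x": -0.45, "y": -3, "z": 0, "roll": 0}, {"x": -0.6, "y": -4, "z": 0, "roll": 0}, {"x": -0.75, "y": -5, "z": 0, "roll": 0}, {"x": -0.9, "y": -6, "z": 0, "roll": 0}, {"x": -1.05, "y": -7, "z": 0, "roll": 0}, {"x": -1.2, "y": -8, "z": 0, "roll": 0}])

```text
time: 2.68
tool_pos: [536.8, -190.1, 148.8]
tcp_rot: [3.141, 0.0, 1.422]
contact_force: [1.2, 1.4, 1.0]
grip_width: 0.6
```

Call:
arm_command(targets=[{"x": -0.15, "y": -1, "z": 0, "roll": 0}, {"x": -0.3, "y": -2, "z": 0, "roll": 0}, {"x": -0.45, "y": -3, "z": 0, "roll": 0}, {"x": -0.55, "y": -3.8, "z": 0, "roll": 0}, {"x": -0.55, "y": -3.8, "z": 0, "roll": 0}, {"x": -0.55, "y": -3.8, "z": 0, "roll": 0}])

```text
time: 3.18
tool_pos: [531.4, -227.2, 148.6]
tcp_rot: [-3.141, 0.0, 1.421]
contact_force: [0.6, 0.7, 0.4]
grip_width: 0.2
```

Run:
```python
from h import *
o=bot.get_obs();print(o['time'],o['tool_pos'],tofx(o['tool_pos']),o['contact_force'])
for n in('scene','top'):
    c=cam(n);u,v=w2px(c,[*fx(60,0),80]).astype(int);a=c['img'][max(v-60,0):v+60,max(u-80,0):u+80]
    cv2.imwrite(f'pics/{n}1.png',cv2.resize(a,None,fx=4,fy=4,interpolation=cv2.INTER_CUBIC))
```

```text
3.1833 [ 531.41527628 -227.18202247  148.55925952] [106.66283508  -0.63928708] [0.60504481 0.66496271 0.41445727]
```

View pics/scene1.png

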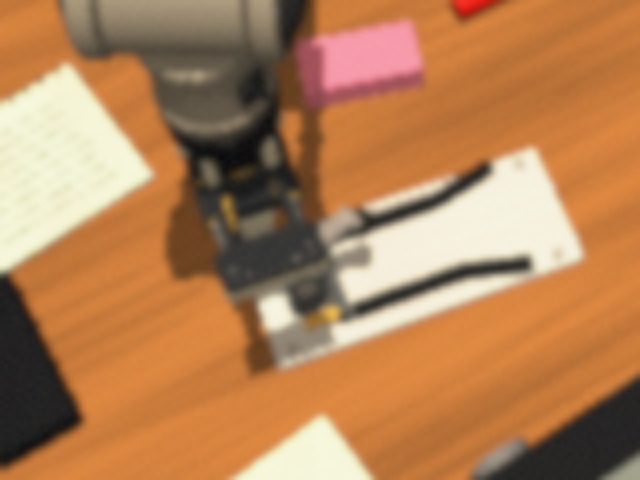

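View pics/top1.png

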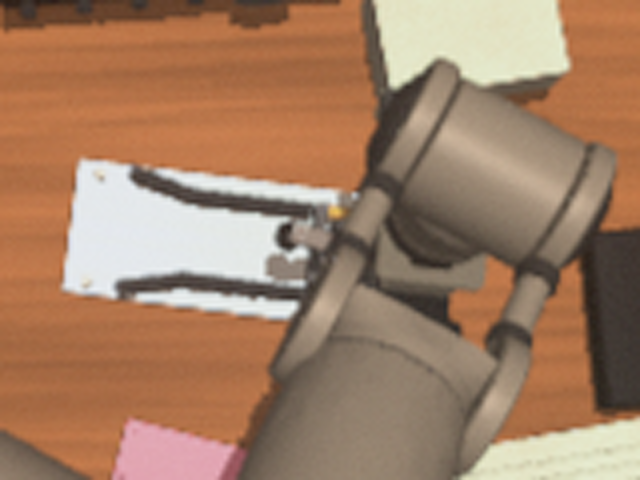

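The lever arm is up: the foot now stands over the stop, at (290,235) in the top crop. I'll lift and move to view the box.

Call:
arm_command(targets=[{"x": 0, "y": 0.3, "z": 3, "roll": 0}, {"x": 0, "y": 0.6, "z": 6, "roll": 0}, {"x": 0, "y": 2, "z": 8, "roll": 0}, {"x": -0.3, "y": 5.5, "z": 8, "roll": 0}, {"x": -0.8, "y": 9.3, "z": 8, "roll": 0}, {"x": -1.2, "y": 13, "z": 8, "roll": 0.1}, {"x": -2, "y": 17, "z": 8, "roll": 0.2}, {"x": -2.5, "y": 21, "z": 8, "roll": 0.21}])

```text
time: 3.95
tool_pos: [505.7, -15.2, 229.0]
tcp_rot: [3.141, 0.001, 1.637]
contact_force: [0.4, 1.1, -0.1]
grip_width: 0.8
```

Call:
arm_command(targets=[{"x": -0.5, "y": 4, "z": 0, "roll": 0}, {"x": -1, "y": 8, "z": 0, "roll": 0}, {"x": -1.5, "y": 12, "z": 0, "roll": 0}, {"x": -1.9, "y": 15, "z": 0, "roll": 0}, {"x": -1.9, "y": 16, "z": 0, "roll": 0}, {"x": -1.9, "y": 16, "z": 0, "roll": 0}], fingers=1)

```text
time: 4.45
tool_pos: [487.2, 145.4, 229.0]
tcp_rot: [3.141, 0.0, 1.636]
contact_force: [-0.9, -0.7, -0.1]
grip_width: 36.0
```

Run:
```python
from h import *
o=bot.get_obs();print(o['time'],o['tool_pos'],o['tcp_rot'])
c=cam('wrist');cv2.imwrite('pics/w2.png',c['img'])
c=cam('top');cv2.imwrite('pics/top2.png',cv2.resize(c['img'][125:225,220:420],None,fx=4,fy=4,interpolation=cv2.INTER_CUBIC))
```

```text
4.45 [487.21293591 145.44739786 228.97739648] [3.14066763e+00 9.26372121e-05 1.63618623e+00]
```

View pics/w2.png

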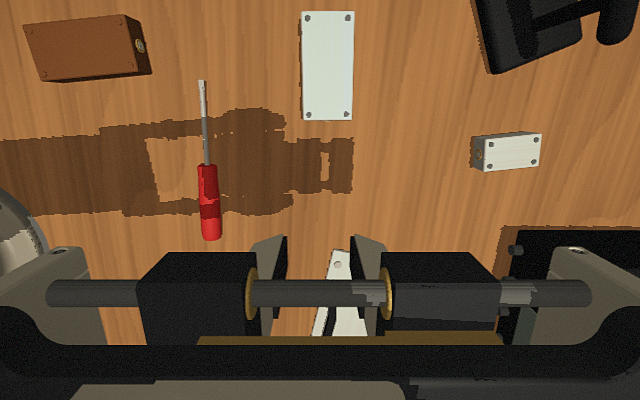

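View pics/top2.png

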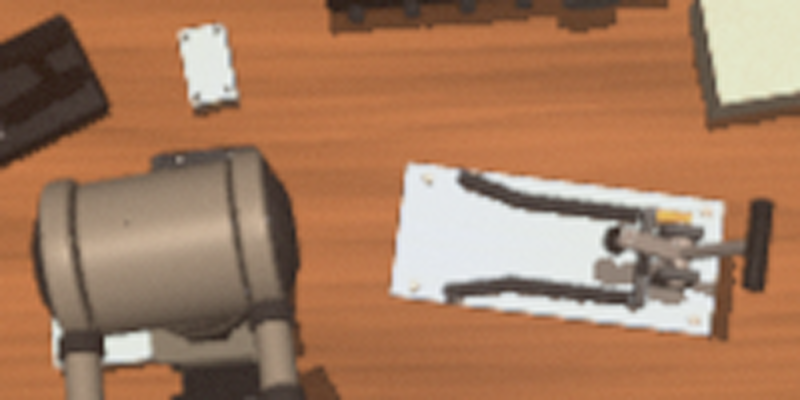

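The lever is fully up, with its bar at (760,245) in the top crop. In the wrist view the filter box's top has corners (302,11), (354,12), (353,120) and (302,119). It is the plain aluminium box and the larger one; the small one is at (510,152).

Run:
```python
from h import *
c=cam('wrist')
b=np.array([px2w(c,*p,32)[:2] for p in [(302,11),(354,12),(353,120),(302,119)]])
B=b[2]+b[3]-b[0]-b[1];print(b.mean(0),np.linalg.norm(B)/2,np.linalg.norm(b[0]+b[3]-b[2]-b[1])/2,'yaw',np.arctan2(B[1],B[0]))
o=bot.get_obs();print(o['time'],o['tool_pos'],o['tcp_rot'],o['grip_width'])
```

```text
[490.79094825 260.9049995 ] 107.40783336501288 55.606756466019554 yaw -1.5036911148072918
4.6 [487.80250487 142.09047458 228.72626845] [3.14137738e+00 8.93615804e-04 1.63143862e+00] 47.743078121139156
```

Call:
arm_command(targets=[{"x": 0, "y": 3.6, "z": 0, "roll": 0}, {"x": 0, "y": 7.2, "z": -1, "roll": 0}, {"x": 0, "y": 10.8, "z": -3, "roll": 0}, {"x": 0, "y": 13.5, "z": -6, "roll": 0}, {"x": 0, "y": 14.3, "z": -9.5, "roll": 0}, {"x": 0, "y": 14.3, "z": -13, "roll": 0}, {"x": 0, "y": 14.3, "z": -15.5, "roll": 0}, {"x": 0, "y": 14.3, "z": -15.5, "roll": 0}], fingers=1)

```text
time: 5.27
tool_pos: [485.1, 283.2, 68.4]
tcp_rot: [-3.132, 0.004, 1.63]
contact_force: [-1.0, -0.3, -1.0]
grip_width: 91.6
```

Run:
```python
from h import *
c=cam('wrist');cv2.imwrite('pics/w3.png',c['img'])
o=bot.get_obs();print(o['time'],o['tool_pos'],o['tcp_rot'],o['grip_width'])
```

```text
5.3167 [486.71174353 283.98429943  71.45368816] [-3.13615992e+00  2.33539969e-03  1.62985279e+00] 91.61365867954311
```

View pics/w3.png

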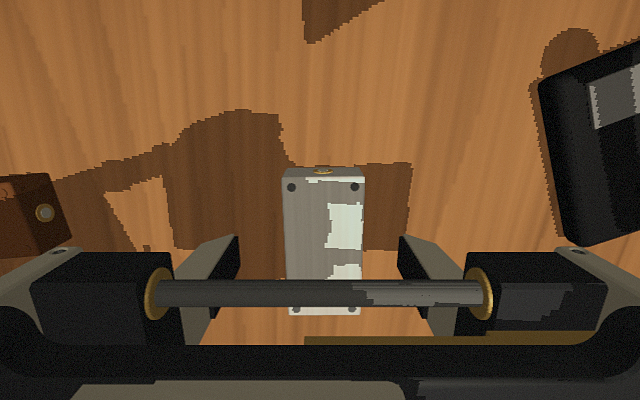

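Call:
arm_command(targets=[{"x": 0.1, "y": 0.1, "z": -2, "roll": 0}, {"x": 0.2, "y": 0.1, "z": -4, "roll": 0}, {"x": 0.2, "y": 0.1, "z": -5.5, "roll": 0}, {"x": 0.2, "y": 0.1, "z": -5.5, "roll": 0}, {"x": 0.2, "y": 0.1, "z": -5.5, "roll": 0}])

```text
time: 5.73
tool_pos: [490.9, 286.7, 20.3]
tcp_rot: [3.14, -0.0, 1.63]
contact_force: [0.1, 0.7, 0.4]
grip_width: 91.9
```

Call:
arm_command(targets=[{"x": 0, "y": 0, "z": 0, "roll": 0}, {"x": 0, "y": 0, "z": 0, "roll": 0}, {"x": 0, "y": 0, "z": 0, "roll": 0}, {"x": 0, "y": 0, "z": 0, "roll": 0}, {"x": 0, "y": 0, "z": 0, "roll": 0}, {"x": 0, "y": 0, "z": 0, "roll": 0}], fingers=0.5)

```text
time: 6.23
tool_pos: [489.3, 287.3, 19.0]
tcp_rot: [-3.141, -0.0, 1.632]
contact_force: [-2.2, 1.0, 1.5]
grip_width: 56.5
```

Call:
arm_command(targets=[{"x": 0, "y": 0, "z": 1.5, "roll": 0}, {"x": 0, "y": 0, "z": 3.5, "roll": 0}, {"x": 0, "y": 0, "z": 5, "roll": 0}, {"x": 0.5, "y": -2, "z": 5, "roll": 0}, {"x": 1.5, "y": -5, "z": 5, "roll": -0.05}, {"x": 2.4, "y": -8, "z": 5, "roll": -0.12}, {"x": 3.3, "y": -11, "z": 5, "roll": -0.2}, {"x": 4.2, "y": -14, "z": 5, "roll": -0.21}], fingers=0.3)

```text
time: 6.9
tool_pos: [531.2, 145.9, 68.2]
tcp_rot: [-3.14, 0.0, 1.418]
contact_force: [0.3, -0.3, -3.5]
grip_width: 55.7
```

Call:
arm_command(targets=[{"x": 0.9, "y": -3, "z": 0, "roll": 0}, {"x": 1.8, "y": -6, "z": 0, "roll": 0}, {"x": 2.7, "y": -9, "z": 0, "roll": 0}, {"x": 3.4, "y": -11.5, "z": 0, "roll": 0}, {"x": 3.9, "y": -13, "z": 0, "roll": 0}, {"x": 3.9, "y": -13, "z": 0, "roll": 0}, {"x": 3.9, "y": -13, "z": 0, "roll": 0}, {"x": 3.9, "y": -13, "z": 0, "roll": 0}])

```text
time: 7.57
tool_pos: [569.8, 17.8, 68.2]
tcp_rot: [-3.14, -0.0, 1.422]
contact_force: [-0.8, 0.1, -2.0]
grip_width: 55.6
```

Run:
```python
from h import *
o=bot.get_obs();print(o['time'],o['tool_pos'],o['tcp_rot'],o['grip_width'],tofx(o['tool_pos']),o['contact_force'])
c=cam('wrist');cv2.imwrite('pics/w4.png',c['img'])
c=cam('top');cv2.imwrite('pics/top4.png',cv2.resize(c['img'][125:225,220:420],None,fx=4,fy=4,interpolation=cv2.INTER_CUBIC))
c=cam('scene');cv2.imwrite('pics/scene4.png',cv2.resize(c['img'][160:310,210:410],None,fx=4,fy=4,interpolation=cv2.INTER_CUBIC))
```

```text
7.5667 [569.82075036  17.83092293  68.2087279 ] [-3.14002972e+00 -2.82827466e-04  1.42184271e+00] 55.639739033918694 [-141.3325077     1.51334174] [-0.7803043   0.05578992 -2.02285069]
```

View pics/w4.png

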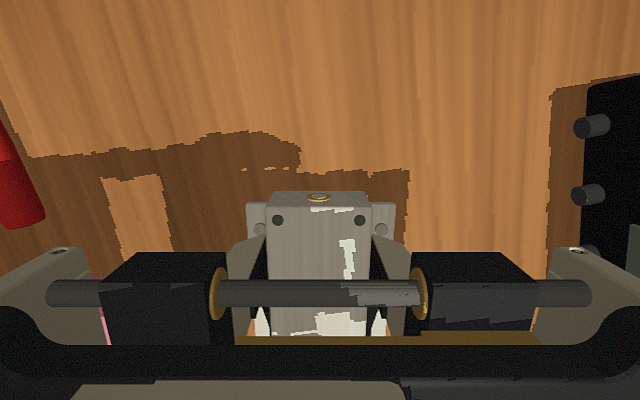

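View pics/top4.png

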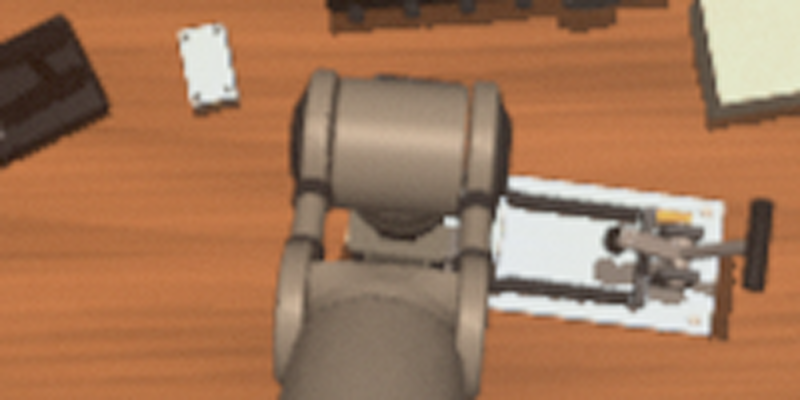

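View pics/scene4.png

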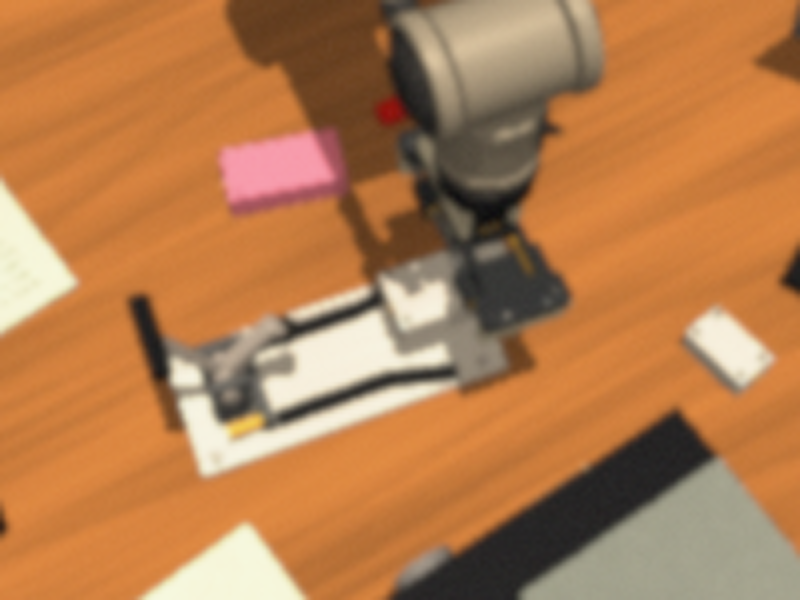

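Run:
```python
from h import *
c=cam('wrist');print(c['cx'],c['fx'])
a=c['img'][175:285,230:420];cv2.imwrite('pics/w4c.png',cv2.resize(a,None,fx=4,fy=4,interpolation=cv2.INTER_CUBIC))
```

```text
318.185291523482 302.622890466884
```

View pics/w4c.png

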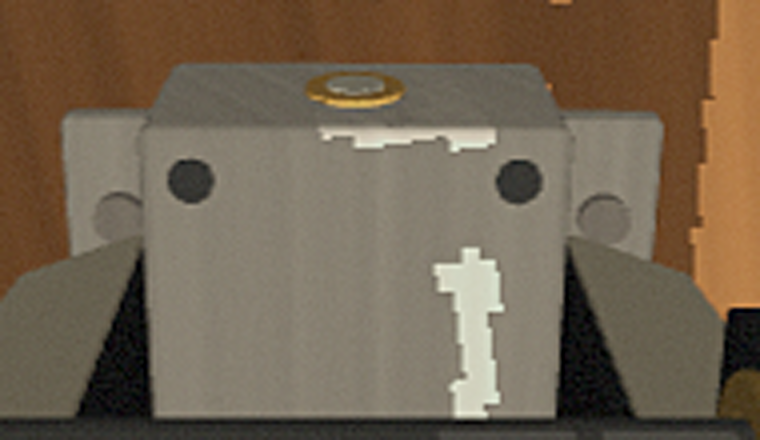

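Call:
arm_command(targets=[{"x": 0.05, "y": 0, "z": -1.5, "roll": 0}, {"x": 0.05, "y": 0, "z": -3, "roll": 0}, {"x": 0.05, "y": 0, "z": -4, "roll": 0}, {"x": 0.05, "y": 0, "z": -4, "roll": 0}, {"x": 0.05, "y": 0, "z": -4, "roll": 0}])

```text
time: 8.18
tool_pos: [570.9, 17.6, 28.6]
tcp_rot: [-3.141, 0.0, 1.422]
contact_force: [0.3, 0.4, -4.6]
grip_width: 55.4
```

Call:
arm_command(targets=[{"x": -0.15, "y": -1, "z": 0, "roll": 0}, {"x": -0.3, "y": -2, "z": 0, "roll": 0}, {"x": -0.44, "y": -3, "z": 0, "roll": 0}, {"x": -0.59, "y": -4, "z": 0, "roll": 0}, {"x": -0.59, "y": -4, "z": 0, "roll": 0}])

```text
time: 8.6
tool_pos: [565.0, -25.4, 29.0]
tcp_rot: [3.141, 0.001, 1.42]
contact_force: [-0.6, -0.1, -3.7]
grip_width: 55.7
```

Run:
```python
from h import *
o=bot.get_obs();print(o['time'],o['tool_pos'],o['tcp_rot'],o['grip_width'],tofx(o['tool_pos']),o['contact_force'],o['moment'])
c=cam('scene');cv2.imwrite('pics/scene5.png',cv2.resize(c['img'][190:290,230:370],None,fx=5,fy=5,interpolation=cv2.INTER_CUBIC))
```

```text
8.6 [564.96371689 -25.43695086  29.01347351] [3.14115490e+00 6.44482562e-04 1.41951913e+00] 55.71995004890033 [-97.81956505   3.03764421] [-0.56631447 -0.1402833  -3.67027323] [ 0.04875988 -0.08901644 -0.02812862]
```

View pics/scene5.png

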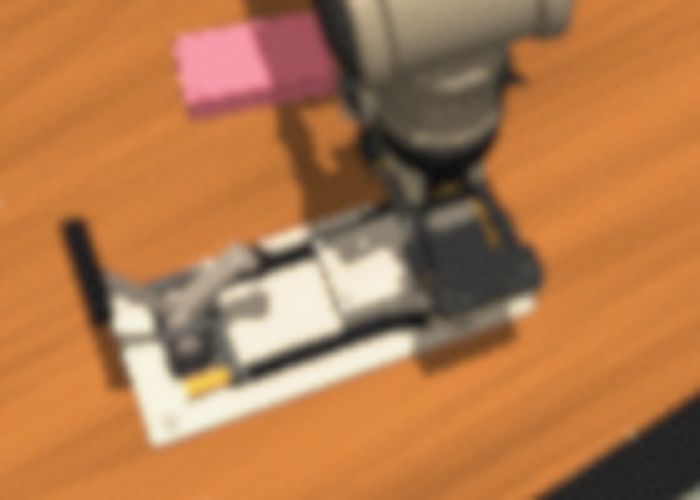

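The box's front has entered the straight guides with no side force. Continuing.

Call:
arm_command(targets=[{"x": -0.15, "y": -1, "z": 0, "roll": 0}, {"x": -0.3, "y": -2, "z": 0, "roll": 0}, {"x": -0.44, "y": -3, "z": 0, "roll": 0}, {"x": -0.59, "y": -4, "z": 0, "roll": 0}, {"x": -0.74, "y": -5, "z": 0, "roll": 0}, {"x": -0.74, "y": -5, "z": 0, "roll": 0}])

```text
time: 9.15
tool_pos: [557.6, -75.1, 28.8]
tcp_rot: [3.141, 0.001, 1.42]
contact_force: [0.4, 0.2, -3.8]
grip_width: 55.7
```

Run:
```python
from h import *
o=bot.get_obs();print(o['time'],o['tool_pos'],o['tcp_rot'],o['grip_width'],tofx(o['tool_pos']),o['contact_force'],o['moment'])
c=cam('scene');cv2.imwrite('pics/scene6.png',cv2.resize(c['img'][200:280,240:350],None,fx=6,fy=6,interpolation=cv2.INTER_CUBIC))
```

```text
9.15 [557.5665766  -75.07412569  28.75349472] [3.14129510e+00 5.84165855e-04 1.42003819e+00] 55.7308577484198 [-47.63427255   2.98084394] [ 0.43270428  0.15550955 -3.79155541] [ 0.07684684 -0.13908411 -0.0298903 ]
```

View pics/scene6.png

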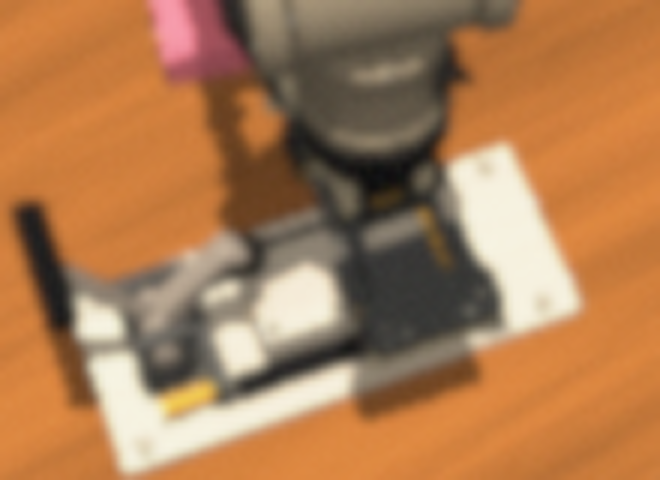

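Call:
arm_command(targets=[{"x": 0, "y": 0, "z": -0.1, "roll": 0}, {"x": 0, "y": 0, "z": -0.17, "roll": 0}, {"x": 0, "y": 0, "z": -0.17, "roll": 0}])

```text
time: 9.45
tool_pos: [557.7, -72.3, 26.8]
tcp_rot: [-3.141, -0.0, 1.422]
contact_force: [0.1, 0.4, -3.6]
grip_width: 55.6
```

Call:
arm_command(targets=[{"x": 0, "y": 0, "z": 0, "roll": 0}, {"x": 0, "y": 0, "z": 0, "roll": 0}, {"x": 0, "y": 0, "z": 0, "roll": 0}, {"x": 0, "y": 0, "z": 0, "roll": 0}, {"x": 0, "y": 0, "z": 2, "roll": 0}, {"x": 0, "y": 0, "z": 4, "roll": 0}], fingers=0.85)

```text
time: 9.95
tool_pos: [556.9, -72.5, 66.7]
tcp_rot: [-3.139, -0.0, 1.422]
contact_force: [0.8, 0.4, 0.2]
grip_width: 78.1
```

Call:
arm_command(targets=[{"x": 0.3, "y": 2, "z": 1, "roll": 0}, {"x": 0.75, "y": 5, "z": 1, "roll": 0}, {"x": 0.8, "y": 6, "z": 1, "roll": 0}, {"x": 0.8, "y": 6, "z": 1, "roll": 0}, {"x": 0.8, "y": 6, "z": 1, "roll": 0}, {"x": 0.8, "y": 6, "z": 1, "roll": 0}], fingers=0)

```text
time: 10.45
tool_pos: [565.5, -13.6, 76.7]
tcp_rot: [-3.141, 0.0, 1.422]
contact_force: [-0.6, 0.5, -0.5]
grip_width: 43.1
```

Run:
```python
from h import *
o=bot.get_obs();print(o['time'],o['tool_pos'],o['tcp_rot'],o['grip_width'],tofx(o['tool_pos']),o['contact_force'],o['moment'])
c=cam('wrist');cv2.imwrite('pics/w7.png',c['img'])
c=cam('scene');cv2.imwrite('pics/scene7.png',cv2.resize(c['img'][200:280,240:350],None,fx=6,fy=6,interpolation=cv2.INTER_CUBIC))
```

```text
10.45 [565.47986093 -13.60837462  76.68233293] [-3.14103040e+00  4.46578916e-04  1.42178367e+00] 43.12515932873907 [-109.5964093     1.81798852] [-0.55401288  0.46100406 -0.52240869] [-0.01397667 -0.10952461  0.01593022]
```

View pics/w7.png

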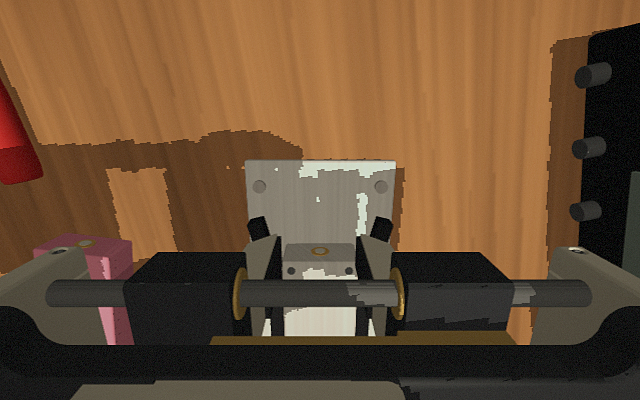

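View pics/scene7.png

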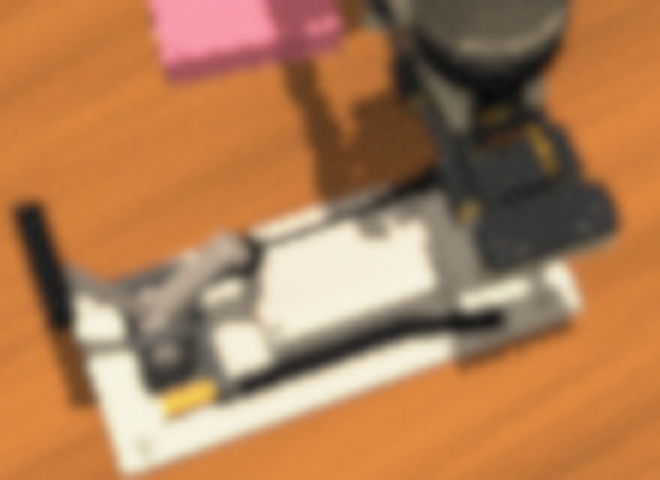

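The box sits level between the guides, with its rear end at rows 245 to 263. Next I check the rear position, then wait for the fingers to shut, lower behind it and push.

Run:
```python
from h import *
c=cam('wrist')
for p in[(320,263,40),(320,244,8),(246,161,8),(396,161,8)]:print(tofx(px2w(c,*p)))
o=bot.get_obs();print(tofx(o['tool_pos']),o['grip_width'])
```

```text
[-81.36594926   3.15098538]
[-80.78730264   3.319505  ]
[-149.7884739   -52.37624572]
[-149.47328478   60.65688765]
[-109.34989576    1.94965771] 30.573694146061836
```

Call:
arm_command(targets=[{"x": 0, "y": 0, "z": 0, "roll": 0}, {"x": 0, "y": 0, "z": 0, "roll": 0}, {"x": 0, "y": 0, "z": 0, "roll": 0}, {"x": 0, "y": 0, "z": 0, "roll": 0}, {"x": 0, "y": 0, "z": 0, "roll": 0}, {"x": 0, "y": 0, "z": 0, "roll": 0}], fingers=0)

```text
time: 11.1
tool_pos: [565.7, -12.8, 77.0]
tcp_rot: [3.141, 0.0, 1.422]
contact_force: [0.3, 0.5, 0.1]
grip_width: 0.5
```

Call:
arm_command(targets=[{"x": 0, "y": 0, "z": -2, "roll": 0}, {"x": 0, "y": 0, "z": -4, "roll": 0}, {"x": 0, "y": 0, "z": -5.7, "roll": 0}, {"x": 0, "y": 0, "z": -5.7, "roll": 0}])

```text
time: 11.43
tool_pos: [563.5, -12.5, 17.0]
tcp_rot: [-3.136, -0.0, 1.422]
contact_force: [-1.8, -0.2, -0.0]
grip_width: 0.4
```

Call:
arm_command(targets=[{"x": -0.09, "y": -0.6, "z": 0, "roll": 0}, {"x": -0.18, "y": -1.2, "z": 0, "roll": 0}, {"x": -0.27, "y": -1.8, "z": 0, "roll": 0}, {"x": -0.36, "y": -2.4, "z": 0, "roll": 0}, {"x": -0.44, "y": -3, "z": 0, "roll": 0}, {"x": -0.53, "y": -3.6, "z": 0, "roll": 0}, {"x": -0.57, "y": -3.9, "z": 0, "roll": 0}, {"x": -0.57, "y": -3.9, "z": 0, "roll": 0}])

```text
time: 12.1
tool_pos: [560.0, -52.9, 20.3]
tcp_rot: [3.141, 0.001, 1.421]
contact_force: [0.7, 0.5, 0.2]
grip_width: 0.2
```

Call:
arm_command(targets=[{"x": -0.03, "y": -0.2, "z": 0, "roll": 0}, {"x": -0.06, "y": -0.4, "z": 0, "roll": 0}, {"x": -0.06, "y": -0.4, "z": 0, "roll": 0}])

```text
time: 12.35
tool_pos: [559.4, -56.0, 20.0]
tcp_rot: [-3.142, 0.0, 1.422]
contact_force: [-0.1, 0.9, 1.2]
grip_width: 0.2
```

Call:
arm_command(targets=[{"x": -0.02, "y": -0.1, "z": 0, "roll": 0}, {"x": -0.03, "y": -0.2, "z": 0, "roll": 0}, {"x": -0.03, "y": -0.2, "z": 0, "roll": 0}])

```text
time: 12.6
tool_pos: [559.2, -56.9, 20.0]
tcp_rot: [3.142, -0.001, 1.422]
contact_force: [0.5, 6.8, 1.8]
grip_width: 0.5
```

Call:
arm_command(targets=[{"x": -0.02, "y": -0.1, "z": 0, "roll": 0}, {"x": -0.03, "y": -0.2, "z": 0, "roll": 0}, {"x": -0.03, "y": -0.2, "z": 0, "roll": 0}])

```text
time: 12.85
tool_pos: [559.4, -56.9, 20.0]
tcp_rot: [3.141, -0.004, 1.421]
contact_force: [4.2, 15.0, 1.8]
grip_width: 0.2
```

The force rises to 15 N with no further motion, so something is stopping the box. I'll back off and check that it really is at the stop.

Call:
arm_command(targets=[{"x": 0.15, "y": 1, "z": 0, "roll": 0}, {"x": 0.3, "y": 2, "z": 0, "roll": 0}, {"x": 0.3, "y": 2, "z": 3.5, "roll": 0}, {"x": 0.3, "y": 2, "z": 7, "roll": 0}, {"x": 0.3, "y": 1, "z": 11, "roll": 0}, {"x": 0.3, "y": 0, "z": 15, "roll": 0}, {"x": 0.2, "y": -1, "z": 19, "roll": 0}, {"x": 0.2, "y": -1, "z": 20.5, "roll": 0}])

```text
time: 13.52
tool_pos: [562.6, -71.7, 231.1]
tcp_rot: [3.133, 0.003, 1.421]
contact_force: [1.4, -0.5, -0.6]
grip_width: 0.2
```

Run:
```python
from h import *
o=bot.get_obs();print(o['time'],o['tool_pos'],tofx(o['tool_pos']))
c=cam('wrist');cv2.imwrite('pics/w8.png',c['img'])
c=cam('scene');cv2.imwrite('pics/scene8.png',cv2.resize(c['img'][210:280,240:345],None,fx=7,fy=7,interpolation=cv2.INTER_CUBIC))
```

```text
13.5167 [562.58694575 -71.71149029 231.06737784] [-51.69510259   7.45533637]
```

View pics/w8.png

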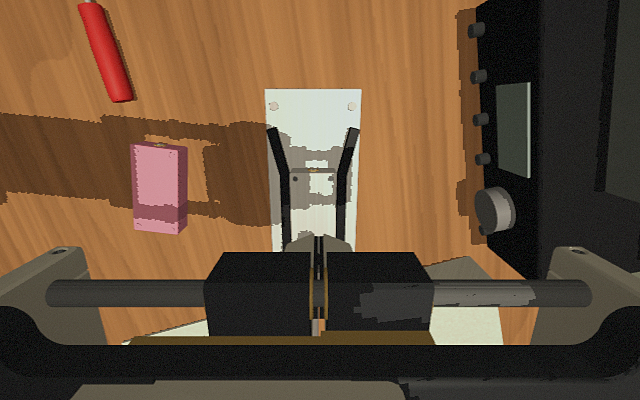

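View pics/scene8.png

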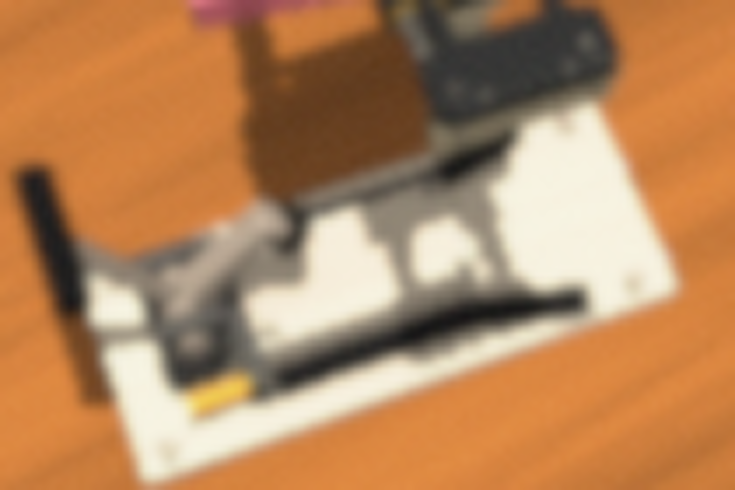

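Call:
arm_command(targets=[{"x": -0.5, "y": -3.3, "z": 0, "roll": 0}, {"x": -1, "y": -6.8, "z": 0, "roll": 0}, {"x": -1.5, "y": -10.3, "z": 0, "roll": 0}, {"x": -2, "y": -13.8, "z": 0, "roll": 0}, {"x": -2.6, "y": -17.3, "z": 0, "roll": 0}, {"x": -3.2, "y": -20.8, "z": 0, "roll": 0}, {"x": -3.4, "y": -22, "z": 0, "roll": 0}, {"x": -3.4, "y": -22, "z": 0, "roll": 0}])

```text
time: 14.28
tool_pos: [525.5, -292.3, 222.8]
tcp_rot: [-3.138, -0.001, 1.418]
contact_force: [-0.9, 0.1, 0.3]
grip_width: 0.6
```

Run:
```python
from h import *
c=cam('wrist');c=cam('wrist')
o=bot.get_obs();print(o['time'],o['tool_pos'],tofx(o['tool_pos']))
cv2.imwrite('pics/w9.png',c['img'])
cv2.imwrite('pics/w9c.png',cv2.resize(c['img'][30:260,260:380],None,fx=2.6,fy=2.6,interpolation=cv2.INTER_CUBIC))
c=cam('top');cv2.imwrite('pics/top9.png',cv2.resize(c['img'][150:220,310:410],None,fx=8,fy=8,interpolation=cv2.INTER_CUBIC))
```

```text
14.3833 [ 526.44160697 -288.99558248  223.49317407] [168.53904174   3.48244034]
```

View pics/w9.png

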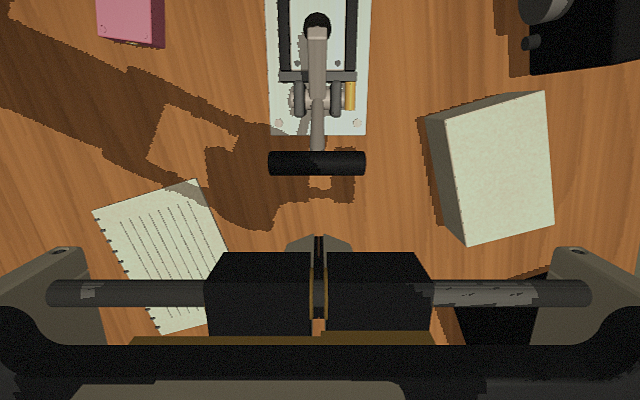

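View pics/w9c.png

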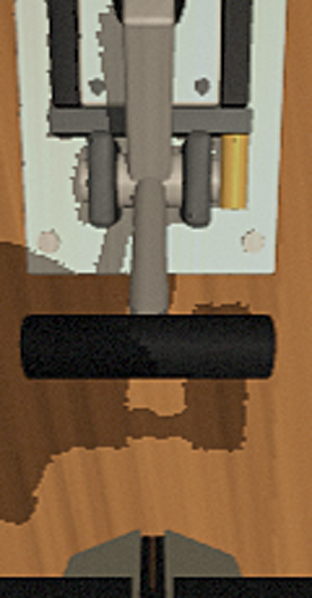

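View pics/top9.png

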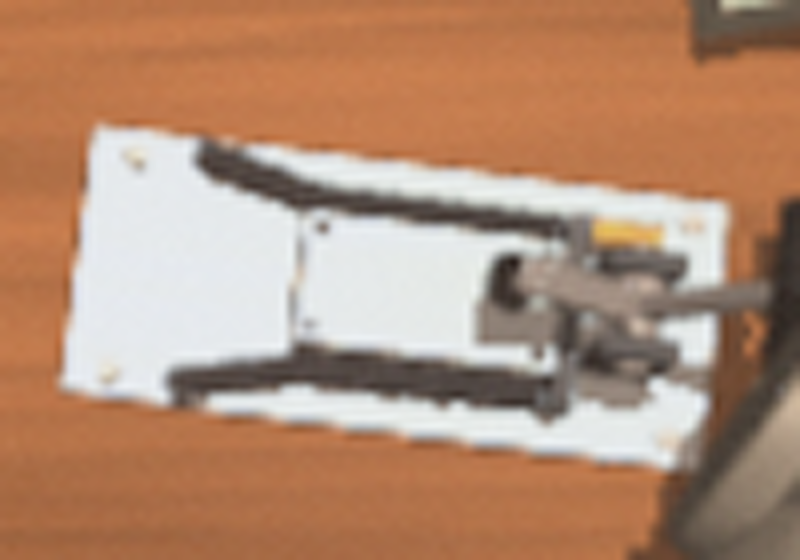

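The box end is flush against the stop, with no gap visible in either view. Now I lower behind the bar and push it forward.

Call:
arm_command(targets=[{"x": 0, "y": 0, "z": -3, "roll": 0}, {"x": 0, "y": 0, "z": -6, "roll": 0}, {"x": 0, "y": 0, "z": -7.5, "roll": 0}, {"x": 0, "y": 0, "z": -7.5, "roll": 0}])

```text
time: 14.77
tool_pos: [525.4, -286.4, 146.0]
tcp_rot: [-3.135, -0.004, 1.424]
contact_force: [-0.3, -0.0, -0.4]
grip_width: 0.4
```

Call:
arm_command(targets=[{"x": 0.1, "y": 0.8, "z": 0, "roll": 0}, {"x": 0.2, "y": 1.6, "z": 0, "roll": 0}, {"x": 0.35, "y": 2.4, "z": 0, "roll": 0}, {"x": 0.5, "y": 3.2, "z": 0, "roll": 0}, {"x": 0.6, "y": 4, "z": 0, "roll": 0}, {"x": 0.7, "y": 4.8, "z": 0, "roll": 0}, {"x": 0.8, "y": 5.6, "z": 0, "roll": 0}, {"x": 0.9, "y": 6.2, "z": 0, "roll": 0}])

```text
time: 15.43
tool_pos: [535.9, -226.5, 150.1]
tcp_rot: [-3.141, -0.0, 1.422]
contact_force: [0.1, -0.1, -0.8]
grip_width: 0.3
```

Call:
arm_command(targets=[{"x": 0, "y": 0, "z": 0, "roll": 0}, {"x": 0, "y": 0, "z": 0, "roll": 0}, {"x": 0, "y": 0, "z": 0, "roll": 0}, {"x": 0, "y": 0, "z": 0, "roll": 0}, {"x": 0, "y": 0, "z": 0, "roll": 0}, {"x": 0, "y": 0, "z": 0, "roll": 0}])

```text
time: 15.93
tool_pos: [535.8, -228.1, 149.9]
tcp_rot: [-3.142, -0.0, 1.421]
contact_force: [-0.5, -0.7, 0.8]
grip_width: 0.4
```

Run:
```python
from h import *
o=bot.get_obs();print(o['time'],o['tool_pos'],tofx(o['tool_pos']),o['contact_force'])
c=cam('wrist');cv2.imwrite('pics/w10.png',c['img'])
c=cam('scene');cv2.imwrite('pics/scene10.png',cv2.resize(c['img'][200:280,230:345],None,fx=6,fy=6,interpolation=cv2.INTER_CUBIC))
```

```text
15.9333 [ 535.75618408 -228.12439897  149.92240282] [106.96010038   3.79277648] [-0.51374432 -0.6631459   0.77926127]
```

View pics/w10.png

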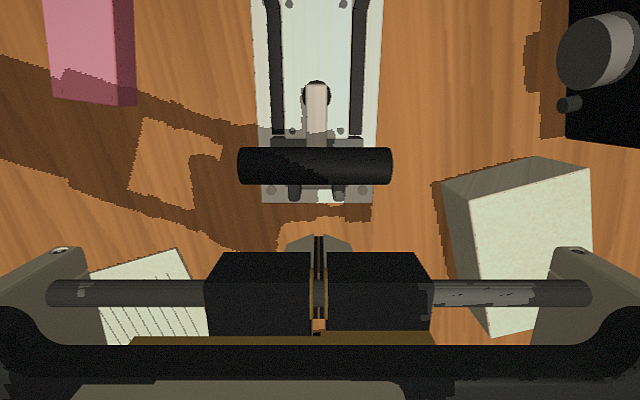

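View pics/scene10.png

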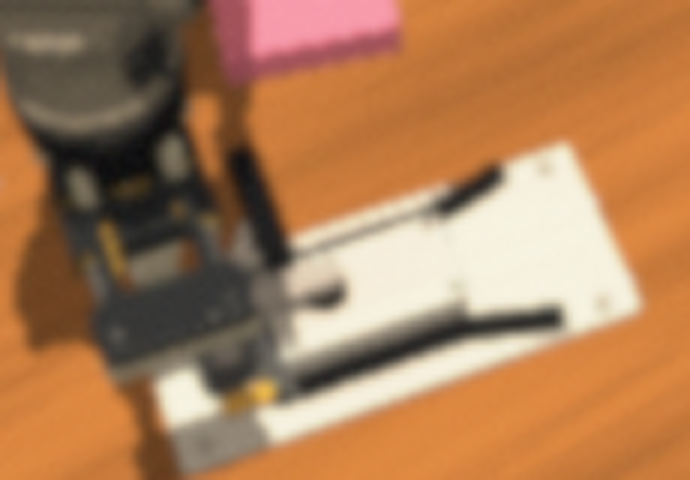

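The lever has passed the middle and fallen by itself, and the foot appears to be on the box. I'll retreat and check.

Call:
arm_command(targets=[{"x": -0.3, "y": -2, "z": 0, "roll": 0}, {"x": -0.6, "y": -4, "z": 1, "roll": 0}, {"x": -0.9, "y": -6, "z": 4, "roll": 0}, {"x": -1.4, "y": -9, "z": 7, "roll": 0}, {"x": -2, "y": -12, "z": 9, "roll": 0}, {"x": -3, "y": -15, "z": 9, "roll": 0}, {"x": -4, "y": -18, "z": 9, "roll": 0}, {"x": -4, "y": -18, "z": 9, "roll": 0}])

```text
time: 16.7
tool_pos: [493.4, -413.3, 239.9]
tcp_rot: [-3.142, 0.003, 1.417]
contact_force: [-0.4, 0.6, -0.5]
grip_width: 0.5
```

Call:
arm_command(targets=[{"x": 0, "y": 0, "z": 0, "roll": 0}, {"x": 0, "y": 0, "z": 0, "roll": 0}, {"x": 0, "y": 0, "z": 0, "roll": 0}, {"x": 0, "y": 0, "z": 0, "roll": 0}, {"x": 0, "y": 0, "z": 0, "roll": 0}, {"x": 0, "y": 0, "z": 0, "roll": 0}, {"x": 0, "y": 0, "z": 0, "roll": 0}])

```text
time: 17.28
tool_pos: [496.2, -407.3, 240.2]
tcp_rot: [3.141, 0.0, 1.423]
contact_force: [0.1, -0.2, 0.1]
grip_width: 0.3
```

Run:
```python
from h import *
o=bot.get_obs();print(o['time'],o['tool_pos'],o['contact_force'])
c=cam('top');cv2.imwrite('pics/top11.png',cv2.resize(c['img'][150:220,310:410],None,fx=8,fy=8,interpolation=cv2.INTER_CUBIC));cv2.imwrite('pics/top11f.png',c['img'])
for x,th in((42,.13),(30,0),(33,.04)): print(th,(w2px(c,[*fx(x,1),169])-[310,150]+.5)*8)
c=cam('scene');cv2.imwrite('pics/scene11.png',cv2.resize(c['img'][200:280,230:345],None,fx=6,fy=6,interpolation=cv2.INTER_CUBIC))
```

```text
17.2833 [ 496.16007606 -407.31608297  240.17030759] [ 0.1217844  -0.17016196  0.1328534 ]
0.13 [569.97570884 258.21247374]
0 [538.64215974 254.41266668]
0.04 [546.47436293 255.36247485]
```

View pics/top11.png

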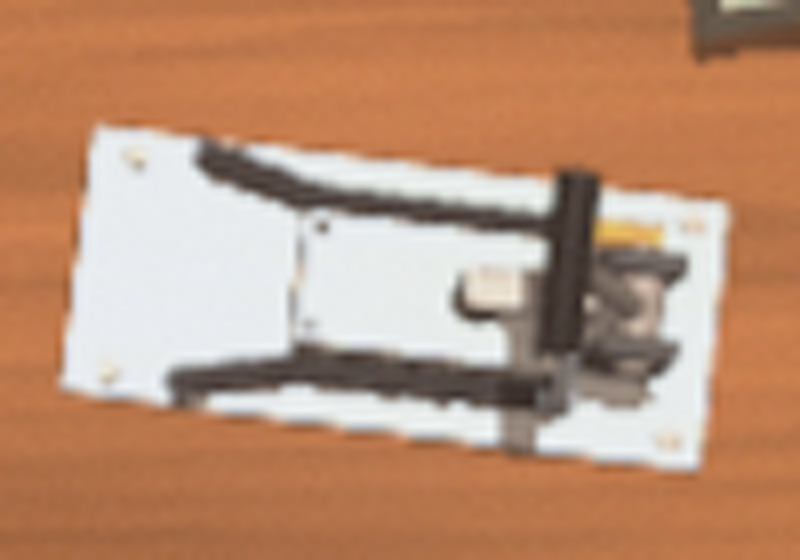

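View pics/scene11.png

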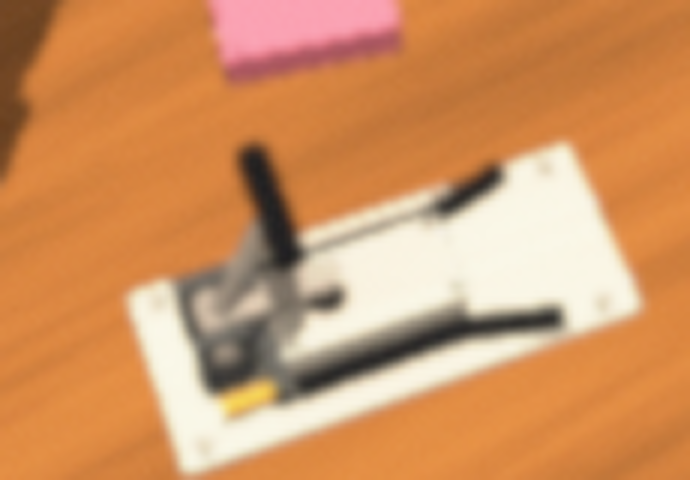

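View pics/top11f.png

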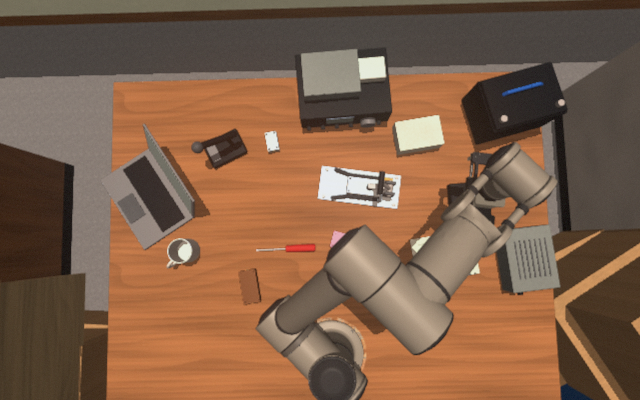

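The bar is at (572,262), against (570,258) predicted for 0.13 rad, so the foot is flat on the box. The box rests against the stop and the bystanders have not moved. Handing in.

```bash
python3 -c "
from plant import bot
print(bot.close_job())"
```

```text
the job is handed in; nothing more can be done
None
```

The filter box is clamped and the job is handed in, about 17 s into the 72 s allowed. No verdict was reported.

- **What I did:** I swung the lever fully up and gripped the larger aluminium box near its rear. I lowered it into the flared end of the guides, slid it in and released it. Then I pushed it with closed fingers until the stop resisted (about 15 N, no further motion), and swung the lever forward past its middle so it fell onto the box.
- **Last checks:** Before I lowered the lever, no gap showed between the box and the stop. In the last top view the box had not shifted. The bar lay within 4–5 px (enlarged crop) of where it should be at 0.13 rad, foot flat on the box, not at 0. The gripper was clear, and the other objects in view looked unmoved. The arm partly hid the meter and the pink box in that view.
- **Disagreements:**
  - The top and wrist cameras differed by about 2–4 mm sideways. I followed the wrist camera, and the box went in without side force.
  - When the box stopped, the fingers read about 3 mm short of the expected position along the slide. I took this as calibration or finger thickness, since the pictures showed the box against the stop.

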